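# Find the heavy side of a flywheel on the balancing rollers

## Task

Take the flywheel that is solid on one side out of its wooden cradle and set it down, upright, in the middle between the two rollers of the balancing stand (lower it on, do not drop it). Then let go, so that it can turn by itself on the rollers until its heavy solid side hangs straight down and it has come to rest. Leave the evenly spoked pulley in its cradle.

Things in the scene. Friction and masses are not known exactly. Their poses are not given: they have to be found in the camera images.
- flywheel: Metal flywheel, 130 mm diameter, 28 mm wide, plain rim with flat faces, up to 0.85 kg. One side is solid between hub and rim (130 degree segment), the other has 3 spokes over a dark recessed web. Stands on its rim in a wooden cradle, top 150 mm above the table; the rim top can be pinched across from above. Origin: wheel centre; x axis: along the level axle, within 20 degrees of world x.
- heavy (a point): Middle of the flywheel's solid segment, 50 mm from the wheel's centre in its mid-plane: from the wheel's centre to this point is the heavy side. At the start it points sideways and up, 115 degrees from straight down. Axes as the flywheel's.
- stand: Fixed grey stand, 150 x 160 mm; 62 mm high end plates hold two free rollers, 56 mm diameter, 92 mm long. Origin: underside middle, on the table; x along the rollers, their axes at y -40 and +40, z 46 mm. A 130 mm wheel resting on both, axle along x, has its centre 130 mm above the origin. Let go, the flywheel turns heavy side down, swings a little and rests within 6 s.
- spoked: The other wheel, to be left alone: same metal and size (130 x 28 mm), but 5 even spokes all round and a belt groove around the rim. Stands in an equal cradle. Origin: its centre; x along its axle. Cradles: base 100 x 160 mm with two sloping boards up to 62 mm high. The three fixtures (two cradles, stand) stand in a row from left to right in any order; low loose parts lie beyond them.
Not all that is in view belongs to the job. Leave any turquoise or yellow look-alike of the flywheel alone.

How it is judged (in metres and radians):
On the way:
1. the flywheel, still held, is lowered onto the rollers (15 mm across, 25 mm along, under 10 mm above its resting height), heavy side still over 60 degrees from straight down (x of flywheel in the frame of stand between -0.025 and 0.025 m and y of flywheel in the frame of stand between -0.015 and 0.015 m and z of flywheel in the frame of stand between 0.125 and 0.14 m and contact force between flywheel and the fingers above 0.5 N and z of heavy in the frame of stand above 0.105 m), for 0.05 s.
At the end, for the whole second after the job is handed in: The flywheel rests on both rollers, centre within 25 mm of the stand's middle along them, 8 mm across, -5 to +6 mm of 130 mm height; axle parallel to the rollers within 10 degrees; heavy side straight down within 15 degrees; at rest. The spoked pulley is within 30 mm of its start (x of flywheel in the frame of stand between -0.025 and 0.025 m and y of flywheel in the frame of stand between -0.008 and 0.008 m and z of flywheel in the frame of stand between 0.125 and 0.136 m and angle between the x axis of flywheel and the x axis of stand, either way round below 0.175 rad and horizontal distance between heavy and flywheel below 0.013 m and z of heavy in the frame of stand below 0.095 m and linear speed of flywheel below 0.02 m/s and angular speed of flywheel below 0.2 rad/s and distance of spoked from where it was at the start of the episode below 0.03 m); the robot touches nothing.
It fails at once if the spoked pulley is moved by more than 30 mm (distance of spoked from where it was at the start of the episode above 0.03 m).
It also fails if it takes over 53 s, if anything falls off the work surface, if the arm or the gripper's body presses on something with over 40 N, if the wrist force passes 120 N, or if a joint passes its speed limit or range.

## Robot

A 6-joint arm with a two-finger parallel gripper is mounted at the origin on the work surface. World frame = base frame: x ahead of the robot, y to its left, z up, the work surface at z = 0. Lengths are in m, angles in degrees, forces in N, time in s.
With the tool pointing down it reaches from about 0.3 to 0.75 m from the base axis. Payload 8.5 kg.
Tool frame: the origin (TCP) lies midway between the tips of the shut fingers; the grasp point (between the pads) lies 19 mm behind it; z points along the fingers, y is the line along which they close (so a half turn about z gives the same grasp; the last joint's range is limited). The gripper opens to 85 mm and grips with 20 to 120 N. Pads are 22 mm wide; open, the fingers measure 114 mm over their backs; the gripper's body (76 mm by 85 mm) begins 54 mm behind the grasp point. The pads swing forward as they close: fully open they stand 13 mm farther back than shut.
Start: joints at [-84.242, 21.807, 74.336, -0, 83.858, -12.336], TCP at [0.171, -0.523, 0.203] pointing down, gripper open.
Joint ranges: [-178.18, 178.18], [-50.72, 133.34], [12.68, 142.11], [-81.47, 261.47], [9.98, 163.14], [-165.26, 165.26]. Speed limits (degrees/s): [136.94, 136.94, 180, 180, 180, 180].

## Interface

Orientations are given as a 3x3 rotation matrix whose columns are the frame's x, y, z axes.
In Python, from rig import env, get_image, close_job gives the robot as it stands.
- The arm moves only by the tool step_arm, never from a script. Its argument "targets" is a list of rows, each a list of 2 entries, a list of its own where there are three numbers: the shift along the tool's x, y, z as a fraction of full scale, then the turn, a rotation vector about the tool's x, y, z as a fraction of full scale. In form: [[[x, y, z], [wx, wy, wz]], ...]. A call has 1 to 10 rows; each row is the pose to reach, as a shift and turn from the pose commanded when the call began, along the tool's axes at that moment; what a row does not reach only later rows make up. Full scale, the value 1, is 0.3 m for a shift and 45 degrees for a turn. A row lasts 1/12 s, in which the tool goes at most 41.7 mm and 7.16 degrees, less where a joint would pass 70% of its speed; a pose out of reach is approached as far as the arm can. A call with a number of a shift or a turn outside -1 to 1 is refused whole. A call with a gripper value outside its range is refused whole. "jaw" is the finger opening in mm, from 0 to 85.4, set as the call begins (left out, the last holds). The fingers move at their own pace and stop on an object; "grip_force" is the grip in N (left out, the last holds). Time passes only in rows, so rows that repeat a pose let the fingers close. It gives the time, the measured TCP pose, the force, the opening and the grip force at its end, in the units of the state.
- env.observe(): the state, without advancing time (a new reading comes with each control period).
- get_image(name): name is "side" or "top" or "wrist"; returns a dict with "img" (420x560x3 uint8, red, green, blue), "z_map" (420x560 float32, m along the optical axis (not along the pixel's ray), 0 where there is no reading), "intrinsics" (3x3 intrinsics, pixels), "rvec" (rotation vector, rad) and "tvec" (3), from world to camera coordinates, as OpenCV has them. Camera axes: x right, y down, z forward; pixel columns grow to the right and rows downward; lengths in m; the calibration is good to about 2 mm. The wrist camera is an equidistant fisheye: a pixel r from the principal point sees the ray r / f radians off the axis. A picture is of the moment at which its call begins.
- close_job(): hands the job in; it is judged then, once.
The state is a dict: "time_s": time; "q": joint angles; "qvel": joint speeds; "joint_efforts": joint torques, N m; "position": TCP position; "tool_rot": TCP orientation; "ft_force": force on the tool from outside, world axes, zero at the start; "wrist_torque": the same for the moment, N m; "grip_width": finger opening in m; "gripper_force": force on a finger pad.
Only numpy, scipy, OpenCV 4.12 (cv2) and the standard library are available. Lean on these libraries where they do the work, as an engineer would, in place of code of your own. Each camera call takes 0.05 s, during which the arm holds its last target. There are 200 camera calls.

## Working session

There is one attempt and no reset: what is moved stays moved. The work goes in short steps, Python scripts to look and compute and a tool call to move; the robot and the scene stay as the last step left them, time stands still between calls to the robot, and variables do not carry over. Pictures are saved under pics/ and viewed, at most 10 in all, crops included, and the job is handed in when it is done.

Besides the shell and the picture viewer there is one more tool, called after "Call:" in YAML: its name, and indented under it one key for each argument. step_arm: Moves the arm, as the interface text tells. Its arguments: {"type":"object","properties":{"targets":{"type":"array","items":{"type":"array"}},"jaw":{"type":"number"},"grip_force":{"type":"number"}},"required":["targets"]}

```bash
mkdir -p pics; cat > h.py <<'E'
import numpy as np, cv2
from rig import env, get_image, close_job
def grab(n):
    d=get_image(n); d['R']=cv2.Rodrigues(np.array(d['rvec'],float))[0]; d['t']=np.array(d['tvec'],float).ravel(); return d
def cloud(d):
    z=d['z_map'];K=d['intrinsics'];v,u=np.mgrid[:z.shape[0],:z.shape[1]]
    P=np.dstack([(u-K[0,2])/K[0,0]*z,(v-K[1,2])/K[1,1]*z,z])
    W=(P-d['t'])@d['R']; W[z==0]=np.nan; return W
E
python3 - <<'E'
from h import *
a=grab('top');b=grab('side')
np.savez('s0.npz',top=cloud(a),side=cloud(b),ti=a['img'],si=b['img'])
for n,d in(('top',a),('side',b)):
    cv2.imwrite(f'pics/{n}0.png',d['img'][:,:,::-1]); print(n,-d['R'].T@d['t'],d['R'][2],d['intrinsics'])
print(env.observe())
E
```

```text
top [0.29686088 0.03531266 1.14928086] [ 0.16907722 -0.01170585 -0.98553329] [[441.20363958   0.         271.35995828]
 [  0.         441.20363958 209.30476261]
 [  0.           0.           1.        ]]
side [0.1343178  0.70200015 0.85194985] [ 0.34186515 -0.64042374 -0.68773953] [[417.89095065   0.         278.70656465]
 [  0.         417.89095065 209.10109491]
 [  0.           0.           1.        ]]
{'time_s': 0.1, 'q': array([-8.42425710e+01,  2.18363517e+01,  7.43791628e+01, -3.39145572e-04,
        8.38563840e+01, -1.23351129e+01]), 'qvel': array([ 0.02192704, -0.09053582, -0.21256179, -0.04225455,  0.03836866,
        0.01248334]), 'joint_efforts': array([ 3.95351672e-03, -4.49222946e+01, -2.31654793e+01, -2.52743685e-04,
        3.61365870e-03, -6.65190250e-07]), 'position': array([ 0.17077648, -0.52251011,  0.20288817]), 'tool_rot': array([[ 9.50555983e-01,  3.10553225e-01, -1.31739728e-04],
       [ 3.10553142e-01, -9.50555200e-01,  1.24794275e-03],
       [ 2.62326761e-04, -1.22715163e-03, -9.99999213e-01]]), 'ft_force': array([-0.14810082, -0.33131778,  0.65145849]), 'wrist_torque': array([ 0.04848904, -0.01533952, -0.0245085 ]), 'gripper_force': 0.0, 'grip_width': 0.08529251323340394}
```

View pics/top0.png

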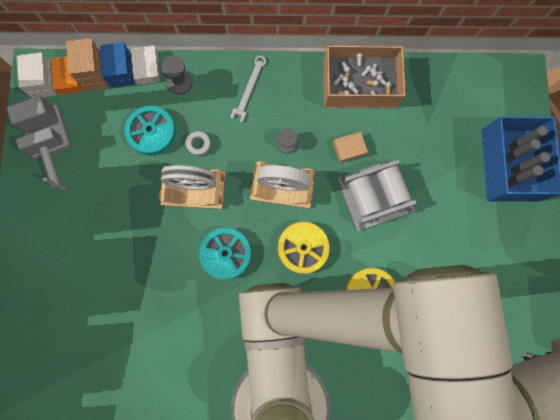

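View pics/side0.png

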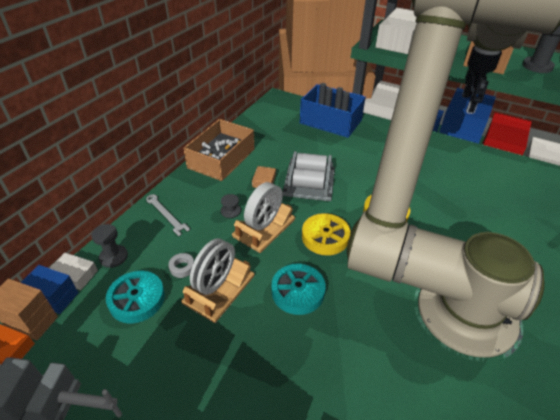

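The top view shows a plain-rim wheel at (284,178), a grooved wheel at (188,180) and the stand at (377,194). The same wheels are in the side view at (263,207) and (212,266). The plain-rim one fits the flywheel, so I'll check it in an enlarged crop and measure both wheels.

```bash
python3 - <<'E'
from h import *
s=np.load('s0.npz')
cv2.imwrite('pics/crop.png',cv2.resize(s['si'][140:330,170:350,::-1],None,fx=3.1,fy=3.1,interpolation=cv2.INTER_CUBIC))
def fit(P,n):
    c=P.mean(0);u=np.linalg.svd(P-c)[2]; return c,u
for nm,(u0,u1,v0,v1) in dict(fly=(245,322,150,215),spk=(155,232,150,215),stand=(335,418,155,235)).items():
    W=s['top'][v0:v1,u0:u1].reshape(-1,3);W=W[np.isfinite(W[:,0])]
    for lo in (.03,.055,.066,.09,.13):
        Q=W[W[:,2]>lo]
        if len(Q)<10: continue
        r=cv2.minAreaRect((Q[:,:2]*1000).astype(np.float32))
        print(nm,lo,len(Q),'rect mm',np.round(r[0],1),np.round(r[1],1),round(r[2],1),'zmax',np.percentile(Q[:,2],[50,98]).round(4))
# side cloud, wheels via top regions
S=s['side'].reshape(-1,3);S=S[np.isfinite(S[:,0])]
T=s['top'].reshape(-1,3)
for nm,c in dict(fly=s['top'][178,284],spk=s['top'][180,188],stand=s['top'][194,377]).items():
    print(nm,c)
    Q=S[(np.hypot(*(S[:,:2]-c[:2]).T)<.11)]
    for lo in(.066,.09,.13):
        q=Q[Q[:,2]>lo]
        if len(q)>10:
            r=cv2.minAreaRect((q[:,:2]*1000).astype(np.float32)); print('side',nm,lo,len(q),np.round(r[0],1),np.round(r[1],1),round(r[2],1),np.percentile(q[:,2],98).round(4))
E
```

```text
fly 0.03 1707 rect mm [556.6  -7. ] [155.7  90.8] 81.8 zmax [0.0817 0.1504]
fly 0.055 998 rect mm [555.8  -6.2] [133.7  86.2] 81.8 zmax [0.1301 0.1511]
fly 0.066 935 rect mm [555.7  -6.7] [129.4  31.6] 81.9 zmax [0.1327 0.1511]
fly 0.09 816 rect mm [555.9  -7.2] [128.6  31.2] 81.9 zmax [0.1361 0.1512]
fly 0.13 500 rect mm [556.7  -6.3] [98.4 29.2] 82.2 zmax [0.1446 0.1517]
spk 0.03 1726 rect mm [547.5 228.6] [156.6  90.3] 86.6 zmax [0.0744 0.1493]
spk 0.055 988 rect mm [548.6 227. ] [133.6  80.9] 86.9 zmax [0.1253 0.1499]
spk 0.066 893 rect mm [554.8 227.9] [129.1  31.6] 86.7 zmax [0.1296 0.1501]
spk 0.09 785 rect mm [555.2 228.1] [128.8  30.9] 86.7 zmax [0.1334 0.1502]
spk 0.13 444 rect mm [556.2 227.8] [93.2 28.6] 86.7 zmax [0.141  0.1508]
stand 0.03 2346 rect mm [ 561.1 -243.5] [191.8 146.8] 19.4 zmax [0.0653 0.0765]
stand 0.055 1993 rect mm [ 533.7 -253. ] [133.3 146.8] 19.5 zmax [0.0677 0.0767]
stand 0.066 1121 rect mm [ 533.4 -253.1] [116.4 126.5] 20.1 zmax [0.0717 0.0772]
fly [ 0.54344554 -0.00593152  0.14561254]
side fly 0.066 1005 [556.5  -0.7] [128.8  33.1] 81.8 0.149
side fly 0.09 752 [556.5  -0.6] [126.9  33. ] 81.9 0.1492
side fly 0.13 327 [557.3  -1.1] [91.1 31.2] 81.9 0.1499
spk [0.54640206 0.22468586 0.1076214 ]
side spk 0.066 1341 [556.  233.5] [129.8  32.9] 87.4 0.1491
side spk 0.09 1057 [556.1 233.7] [128.1  32.7] 87.4 0.1493
side spk 0.13 453 [556.5 233.6] [92.7 31.4] 87.9 0.15
stand [ 0.53453843 -0.25707071  0.01130125]
side stand 0.066 399 [ 533.7 -246. ] [ 92.  119.2] 19.6 0.0743
```

View pics/crop.png

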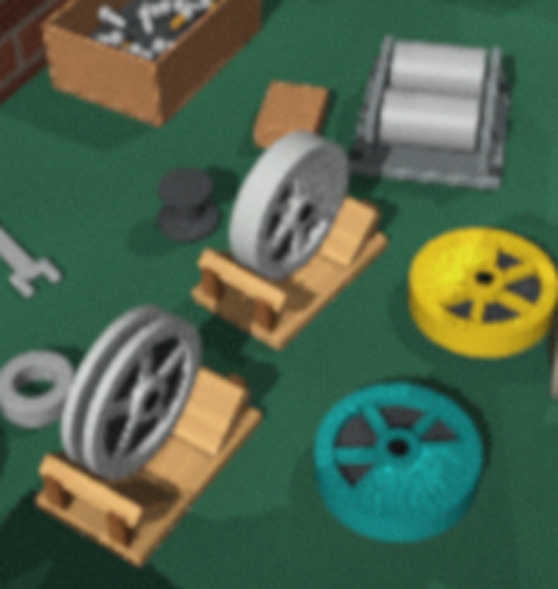

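The crop shows a smooth plain rim, with the solid segment at the upper right and spokes at the lower left, on the middle wheel (side view pixel 263,207). That is the flywheel. The grooved five-spoke wheel at (212,266) is the pulley to leave alone, and the stand is the rightmost fixture.

```bash
cat >> h.py <<'E'
from scipy.spatial.transform import Rotation as Ro
def go(p,yaw,frm=None):
    """rows for: TCP p, tool down, tool y at world yaw (deg); frm=(p,R) start"""
    s=env.observe(); p0,R0=(s['position'],s['tool_rot']) if frm is None else frm
    y=np.array([np.cos(np.radians(yaw)),np.sin(np.radians(yaw)),0]);z=np.array([0,0,-1.])
    R=np.c_[np.cross(y,z),y,z]
    print('shift',np.round(R0.T@(np.array(p)-p0)/.3,4),'turn',np.round(Ro.from_matrix(R0.T@R).as_rotvec(degrees=True)/45,4)); return np.array(p),R
E
python3 -c "
from h import *
f=go([.34,-.33,.29],-40); go([.556,-.08,.30],-8.2,f)"
```

```text
shift [ 0.7355 -0.4352 -0.2896] turn [-0.0014 -0.0008 -0.7091]
shift [ 1.1012  0.0159 -0.0333] turn [ 0.      0.     -0.7067]
```

Call:
step_arm:
  targets:
    - [[0.735,-0.435,-0.29],[0,0,-0.71]]
    - [[0.735,-0.435,-0.29],[0,0,-0.71]]
    - [[0.735,-0.435,-0.29],[0,0,-0.71]]
    - [[0.735,-0.435,-0.29],[0,0,-0.71]]
    - [[0.735,-0.435,-0.29],[0,0,-0.71]]
    - [[0.735,-0.435,-0.29],[0,0,-0.71]]
    - [[0.735,-0.435,-0.29],[0,0,-0.71]]
    - [[0.735,-0.435,-0.29],[0,0,-0.71]]

```text
time_s: 0.77
position: [0.3421, -0.3277, 0.2921]
tool_rot: [[0.639, 0.769, 0.002], [0.769, -0.639, -0.002], [-0.0, 0.003, -1.0]]
ft_force: [0.2, 0.1, 0.5]
grip_width: 0.0853
gripper_force: 0.0
```

Call:
step_arm:
  targets:
    - [[1,0.015,-0.03],[0,0,-0.706]]
    - [[1,0.015,-0.03],[0,0,-0.706]]
    - [[1,0.015,-0.03],[0,0,-0.706]]
    - [[1,0.015,-0.03],[0,0,-0.706]]
    - [[1,0.015,-0.03],[0,0,-0.706]]
    - [[1,0.015,-0.03],[0,0,-0.706]]
    - [[1,0.015,-0.03],[0,0,-0.706]]
    - [[1,0.015,-0.03],[0,0,-0.706]]
    - [[1,0.015,-0.03],[0,0,-0.706]]

```text
time_s: 1.52
position: [0.537, -0.1018, 0.2983]
tool_rot: [[0.139, 0.99, -0.002], [0.99, -0.139, 0.001], [0.0, -0.002, -1.0]]
ft_force: [0.1, -0.4, -0.0]
grip_width: 0.0853
gripper_force: 0.0
```

```bash
python3 - <<'E'
from h import *
d=grab('wrist');s=env.observe();print(s['time_s'],s['position'],s['tool_rot'],s['q'])
print('cam',-d['R'].T@d['t'],d['R'],d['intrinsics'])
np.savez('w1.npz',img=d['img'],z=d['z_map'],R=d['R'],t=d['t'],K=d['intrinsics'])
cv2.imwrite('pics/w1.png',d['img'][:,:,::-1])
E
```

```text
1.5667 [ 0.53606273 -0.10313089  0.29851325] [[ 1.40908539e-01  9.90021243e-01 -1.64977688e-03]
 [ 9.90022618e-01 -1.40908337e-01  2.39010526e-04]
 [ 4.15818177e-06 -1.66699505e-03 -9.99998611e-01]] [-2.33063778e+01  1.86919564e+01  6.35904539e+01 -2.50542195e-02
  9.78098194e+01 -1.52093396e+01]
cam [ 0.54712923 -0.0326336   0.4689128 ] [[ 0.9904616  -0.13778162 -0.00143099]
 [-0.13204466 -0.95208572  0.27585684]
 [-0.03937043 -0.27303665 -0.96119767]] [[325.1922621    0.         279.25933661]
 [  0.         325.1922621  205.55248228]
 [  0.           0.           1.        ]]
```

View pics/w1.png

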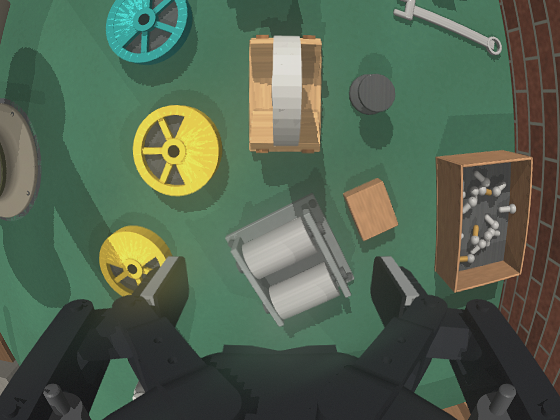

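The wrist view shows the flywheel at (287,90) in its cradle and the stand rollers at (292,262), one picture for both. I'll measure them from it.

```bash
cat >> h.py <<'E'
def wcloud(d):
    z=d['z_map'];K=d['intrinsics'];v,u=np.mgrid[:z.shape[0],:z.shape[1]]
    x=(u-K[0,2])/K[0,0];y=(v-K[1,2])/K[1,1];r=np.hypot(x,y)+1e-9;k=np.tan(r)/r
    W=(np.dstack([x*k*z,y*k*z,z])-d['t'])@d['R'];W[z==0]=np.nan;return W
def rect(Q):
    r=cv2.minAreaRect((Q[:,:2]*1000).astype(np.float32));return np.round(r[0],1),np.round(r[1],1),round(r[2],1),len(Q),np.percentile(Q[:,2],[2,50,98]).round(4)
def circ(P,az):
    """fit circle in plane perpendicular to axle yaw az to rim points: (s,z) centre"""
    n=np.array([-np.sin(np.radians(az)),np.cos(np.radians(az))]);s=P[:,:2]@n;z=P[:,2]
    A=np.c_[2*s,2*z,np.ones(len(s))];c=np.linalg.lstsq(A,s*s+z*z,rcond=None)[0];return c[:2],np.sqrt(c[2]+c[0]**2+c[1]**2)
E
python3 - <<'E'
from h import *
w=np.load('w1.npz');d=dict(z_map=w['z'],R=w['R'],t=w['t'],intrinsics=w['K']);W=wcloud(d)
F=W[20:165,240:330].reshape(-1,3);F=F[np.isfinite(F[:,0])]
for lo in(.08,.11,.13):print('fly',rect(F[F[:,2]>lo]))
Q=F[F[:,2]>.1];print('circ',circ(Q,-8.2), 'mid along axle',np.mean(np.percentile(Q[:,:2]@[np.cos(np.radians(-8.2)),np.sin(np.radians(-8.2))],[1,99])))
S=W[190:335,215:365].reshape(-1,3);S=S[np.isfinite(S[:,0])]
for lo in(.03,.052,.066):print('stand',rect(S[S[:,2]>lo]))
for az in (18,19,19.6,20,21):
  a=np.radians(az);e=np.array([np.cos(a),np.sin(a)]);n=np.array([-np.sin(a),np.cos(a)])
  Q=S[S[:,2]>.064];s=Q[:,:2]@n;c0=np.array([.5335,-.249])@n;o=[]
  for m in (s<c0,s>=c0):
    q=Q[m];f=circ(q,az);o.append(f[0][0]);res=np.abs(np.hypot(q[:,:2]@n-f[0][0],q[:,2]-f[0][1])-f[1]).mean();print(az,f,res.round(5))
  t=np.percentile(Q[:,:2]@e,[1,99]);m=t.mean()*e+np.mean(o)*n;print('mid',m,'len',t[1]-t[0])
E
```

```text
fly (array([556.6,  -4.8]), array([127. ,  30.9]), 81.8, 3089, array([0.1038, 0.1437, 0.1505]))
fly (array([557.9,  -5.3]), array([119.8,  28.5]), 82.1, 2981, array([0.1136, 0.1442, 0.1506]))
fly (array([558. ,  -4.4]), array([95. , 27.6]), 82.0, 2470, array([0.131 , 0.1461, 0.1506]))
circ (array([0.07420404, 0.08829141]), np.float64(0.06192449309821356)) mid along axle 0.5527820460697379
stand (array([ 562.2, -242.1]), array([193.7, 146.9]), 19.2, 6965, array([0.039 , 0.0641, 0.0746]))
stand (array([ 535.8, -251.2]), array([133.9, 146.9]), 19.4, 6128, array([0.0531, 0.067 , 0.0746]))
stand (array([ 535.4, -251.3]), array([ 92.9, 121.6]), 19.8, 3219, array([0.0665, 0.0721, 0.0749]))
18 (array([-0.44430831,  0.04841156]), np.float64(0.025756391627834257)) 0.00073
18 (array([-0.36468955,  0.04790229]), np.float64(0.02623405908706991)) 0.00067
mid [ 0.5353173  -0.25138021] len 0.09127201499495191
19 (array([-0.45182675,  0.04833473]), np.float64(0.02582438168788501)) 0.00069
19 (array([-0.37217142,  0.04795878]), np.float64(0.026174174310277614)) 0.00063
mid [ 0.53558966 -0.25132044] len 0.09080042849162795
19.6 (array([-0.45626475,  0.04830523]), np.float64(0.02585269310491348)) 0.00068
19.6 (array([-0.3766014,  0.0480043]), np.float64(0.026130654182046624)) 0.00062
mid [ 0.53555835 -0.25134262] len 0.09074463660586274
20 (array([-0.45919266,  0.04829253]), np.float64(0.02586630162167992)) 0.00069
20 (array([-0.37952976,  0.0480395 ]), np.float64(0.02609847417877617)) 0.00063
mid [ 0.53552817 -0.25135856] len 0.09069033019316847
21 (array([-0.46640375,  0.04828518]), np.float64(0.0258818858501966)) 0.00072
21 (array([-0.3867622 ,  0.04814445]), np.float64(0.026007030751666212)) 0.00068
mid [ 0.53581732 -0.25125122] len 0.09091960583523356
```

```bash
python3 -c "
from h import *
f=go([.557,-.005,.20],-8.1); go([.557,-.005,.12],-8.1,f)"
```

```text
shift [0.3337 0.0236 0.3283] turn [-0.0021 -0.     -0.    ]
shift [0.     0.     0.2667] turn [0. 0. 0.]
```

Call:
step_arm:
  targets:
    - [[0.334,0.024,0.1],[-0.002,0,0]]
    - [[0.334,0.024,0.2],[-0.002,0,0]]
    - [[0.334,0.024,0.328],[-0.002,0,0]]
    - [[0.334,0.024,0.328],[-0.002,0,0]]
    - [[0.334,0.024,0.328],[-0.002,0,0]]
    - [[0.334,0.024,0.328],[-0.002,0,0]]
    - [[0.334,0.024,0.328],[-0.002,0,0]]

```text
time_s: 2.15
position: [0.5579, -0.007, 0.2029]
tool_rot: [[0.144, 0.99, 0.004], [0.99, -0.144, -0.001], [-0.001, 0.004, -1.0]]
ft_force: [-0.9, 0.3, 0.6]
grip_width: 0.0854
gripper_force: 0.0
```

```bash
python3 - <<'E'
from h import *
f=go([.557,-.005,.12],-8.1);s=env.observe();print(s['position'])
d=grab('wrist');W=wcloud(d)
Q=W.reshape(-1,3);Q=Q[np.isfinite(Q[:,0])];Q=Q[(np.hypot(Q[:,0]-.557,Q[:,1]+.005)<.08)&(abs(Q[:,0]-.557)<.03)&(Q[:,2]<.165)]
for lo in(.11,.13):print(rect(Q[Q[:,2]>lo]))
E
```

```text
shift [ 0.0064 -0.005   0.2763] turn [ 0.0055  0.0008 -0.0044]
[ 0.55787145 -0.00699792  0.20289165]
(array([558.3,  -3.3]), array([115.6,  28.3]), 81.9, 5158, array([0.1146, 0.1446, 0.1505]))
(array([558. ,  -5.3]), array([95.2, 28.2]), 81.8, 4379, array([0.1311, 0.1462, 0.1505]))
```

Call:
step_arm:
  targets:
    - [[0.004,-0.001,0.09],[0,0,0]]
    - [[0.004,-0.001,0.17],[0,0,0]]
    - [[0.004,-0.001,0.24],[0,0,0]]
    - [[0.004,-0.001,0.267],[0,0,0]]
    - [[0.004,-0.001,0.267],[0,0,0]]
    - [[0.004,-0.001,0.267],[0,0,0]]

```text
time_s: 2.7
position: [0.5581, -0.0046, 0.1224]
tool_rot: [[0.143, 0.99, 0.004], [0.99, -0.143, -0.001], [-0.0, 0.004, -1.0]]
ft_force: [0.7, 0.3, 0.5]
grip_width: 0.0853
gripper_force: 0.0
```

Call:
step_arm:
  targets:
    - [[0,0,0],[0,0,0]]
    - [[0,0,0],[0,0,0]]
    - [[0,0,0],[0,0,0]]
    - [[0,0,0],[0,0,0]]
    - [[0,0,0],[0,0,0]]
    - [[0,0,0],[0,0,0]]
    - [[0,0,0],[0,0,0]]
    - [[0,0,0],[0,0,0]]
    - [[0,0,0],[0,0,0]]
    - [[0,0,0],[0,0,0]]
  jaw: 20
  grip_force: 90

```text
time_s: 3.53
position: [0.5578, -0.0039, 0.1221]
tool_rot: [[0.142, 0.99, 0.003], [0.99, -0.142, -0.001], [-0.0, 0.003, -1.0]]
ft_force: [-1.4, 0.1, 7.7]
grip_width: 0.0196
gripper_force: 3.8
```

```bash
python3 - <<'E'
from h import *
d=grab('wrist');a=grab('side');print(env.observe()['grip_width'])
im=np.hstack([cv2.resize(d['img'][150:420,140:420],(560,540)),cv2.resize(a['img'][170:260,215:315],(240,216))[:216] if 0 else np.zeros((540,1,3),np.uint8)])
s=cv2.resize(a['img'][165:270,215:325],(240,229));o=np.zeros((540,800,3),np.uint8);o[:,:560]=im[:,:560];o[:229,560:]=s
cv2.imwrite('pics/g1.png',o[:,:,::-1])
E
```

```text
0.02001515199837291
```

View pics/g1.png

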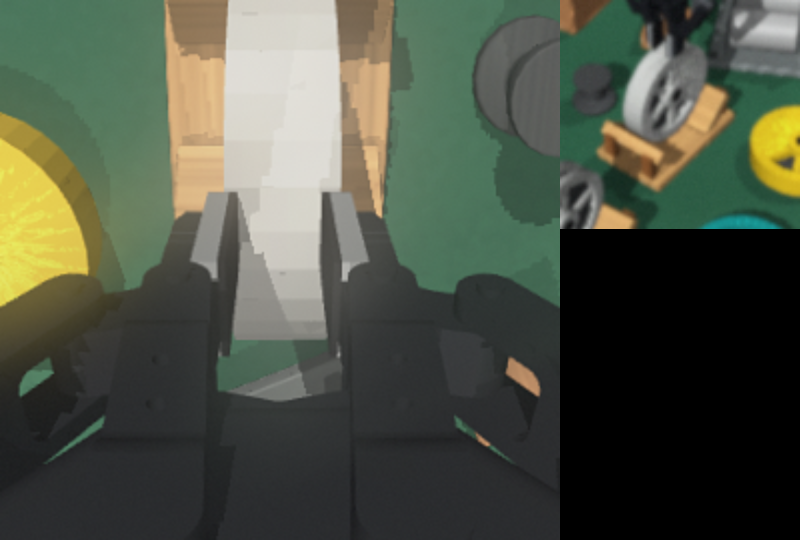

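The pads sit on both sides of the rim, but the jaw stopped at its 20 mm command with little force. I'll close it fully.

Call:
step_arm:
  targets:
    - [[0,0,0],[0,0,0]]
    - [[0,0,0],[0,0,0]]
    - [[0,0,0],[0,0,0]]
    - [[0,0,0],[0,0,0]]
    - [[0,0,0],[0,0,0]]
    - [[0,0,0],[0,0,0]]
  jaw: 0
  grip_force: 100

```text
time_s: 4.13
position: [0.5584, -0.004, 0.1233]
tool_rot: [[0.142, 0.99, 0.006], [0.99, -0.142, -0.001], [-0.0, 0.006, -1.0]]
ft_force: [-3.2, 1.2, 14.1]
grip_width: -0.0002
gripper_force: 7.4
```

```bash
python3 - <<'E'
from h import *
d=grab('wrist');a=grab('side')
s=env.observe();print(s['grip_width'],s['gripper_force'],s['ft_force'],s['wrist_torque'])
o=np.zeros((540,800,3),np.uint8);o[:,:560]=cv2.resize(d['img'][150:420,140:420],(560,540));o[:229,560:]=cv2.resize(a['img'][165:270,215:325],(240,229))
cv2.imwrite('pics/g2.png',o[:,:,::-1])
W=wcloud(d);Q=W.reshape(-1,3);Q=Q[np.isfinite(Q[:,0])];Q=Q[(Q[:,1]>.02)&(Q[:,1]<.08)&(abs(Q[:,0]-.557)<.04)&(Q[:,2]<.165)&(Q[:,2]>.1)]
print(rect(Q),Q[:,2].max())
E
```

```text
9.781164675801157e-05 7.440301962196827 [-2.32608079  0.27471789 14.27632812] [ 0.09497935  0.48859395 -0.00069338]
(array([572.5,  38.9]), array([38.4, 29.9]), 88.3, 4417, array([0.1037, 0.1329, 0.1449])) 0.14833613167366502
```

View pics/g2.png

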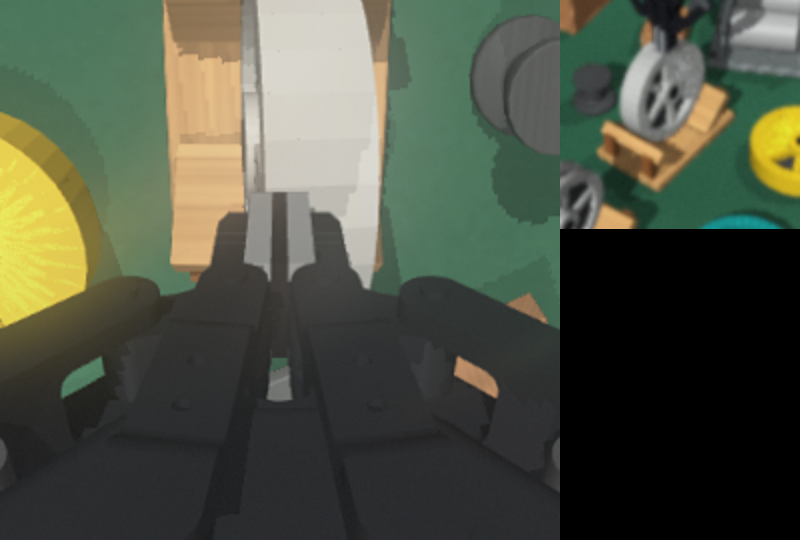

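The fingers are now shut, the wheel leans to the far side, and nothing is held. I'll measure the real fingertip height and the wheel's pose.

```bash
python3 - <<'E'
from h import *
d=grab('wrist');W=wcloud(d);s=env.observe();print(s['position'])
def at(x,y): # g2 px -> image
    u,v=140+x/2,150+y/2;return W[int(v),int(u)].round(4)
for n,p in dict(Lpad=(262,200),Lpad2=(262,255),Rpad=(298,200),Rpad2=(298,255),dkL=(235,240),dkR=(325,240),rim=(310,170),rim2=(360,230),rimtop=(310,60),lface=(250,120),ledge=(262,120),redge=(372,120),farR=(345,20),farL=(262,20),table=(480,270)).items():print(n,at(*p))
for nm in('top','side'):
    C=cloud(grab(nm)).reshape(-1,3);C=C[np.isfinite(C[:,0])];Q=C[(abs(C[:,0]-.56)<.1)&(abs(C[:,1]+.004)<.075)&(C[:,2]>.07)]
    for lo,hi in((.07,.09),(.09,.11),(.11,.13),(.13,.145),(.145,.16),(.16,.18)):
        q=Q[(Q[:,2]>lo)&(Q[:,2]<hi)&(abs(Q[:,1]+.004)>.02)]
        if len(q)>5: print(nm,lo,rect(q)[:4])
E
```

```text
[ 0.55842053 -0.00403864  0.12328124]
Lpad [0.5564 0.0073 0.1603]
Lpad2 [0.5567 0.0069 0.1851]
Rpad [0.5644 0.0064 0.1609]
Rpad2 [0.5635 0.006  0.1851]
dkL [0.5503 0.0045 0.173 ]
dkR [0.5688 0.0015 0.1723]
rim [0.5679 0.0085 0.1491]
rim2 [ 0.5783 -0.0095  0.1489]
rimtop [0.5716 0.0326 0.1377]
lface [0.5515 0.0079 0.0983]
ledge [nan nan nan]
redge [0.5845 0.0171 0.1441]
farR [0.5821 0.0396 0.1267]
farL [0.5611 0.0429 0.1294]
table [ 6.520e-01 -1.219e-01  2.000e-04]
top 0.11 (array([569.6, -57.1]), array([7.2, 5.1]), 1.2, 8)
top 0.13 (array([570.3, -48.5]), array([ 5.1, 10.2]), 12.3, 12)
side 0.07 (array([549.1,   1.4]), array([132.4,  28. ]), 70.9, 168)
side 0.09 (array([563.3,  -2.9]), array([129.4,  29.8]), 81.3, 166)
side 0.11 (array([566.1,  -1.8]), array([117.6,  33.3]), 82.3, 169)
side 0.13 (array([566.7,  -1.1]), array([91. , 30.8]), 80.8, 140)
side 0.145 (array([562.6,  -1.4]), array([54.7, 15.9]), 81.2, 11)
```

Call:
step_arm:
  targets:
    - [[0,0,-0.03],[0,0,0]]
    - [[0,0,-0.1],[0,0,0]]
    - [[0,0,-0.2],[0,0,0]]
    - [[0,0,-0.3],[0,0,0]]
    - [[0,0,-0.3],[0,0,0]]
    - [[0,0,-0.3],[0,0,0]]
    - [[0,0,-0.3],[0,0,0]]

```text
time_s: 4.97
position: [0.5568, -0.0037, 0.2103]
tool_rot: [[0.142, 0.99, 0.0], [0.99, -0.142, 0.0], [0.0, 0.0, -1.0]]
ft_force: [0.2, 0.7, -0.3]
grip_width: -0.0002
gripper_force: 0.0
```

```bash
python3 - <<'E'
from h import *
s=env.observe();p=s['position'];print(s['time_s'],p,s['ft_force'],s['grip_width'])
d=grab('wrist');a=grab('side');t=grab('top')
o=np.zeros((540,800,3),np.uint8);o[:,:560]=cv2.resize(d['img'][150:420,140:420],(560,540));o[:229,560:]=cv2.resize(a['img'][165:270,215:325],(240,229))
cv2.imwrite('pics/g3.png',o[:,:,::-1])
for n,C in(('w',wcloud(d)),('s',cloud(a)),('t',cloud(t))):
    C=C.reshape(-1,3);C=C[np.isfinite(C[:,0])]
    q=C[(np.hypot(*(C[:,:2]-p[:2]).T)<.03)&(C[:,2]>.155)]
    if len(q): print(n,'tip z',np.sort(q[:,2])[:12].round(4), q[np.argmin(q[:,2])])
    Q=C[(abs(C[:,0]-.56)<.06)&(abs(C[:,1]+.004)<.075)&(C[:,2]<.155)]
    for lo,hi in((.07,.09),(.09,.11),(.11,.13),(.13,.155)):
        q=Q[(Q[:,2]>lo)&(Q[:,2]<hi)]
        if len(q)>20: print(n,lo,rect(q))
E
```

```text
4.9667 [ 0.55681929 -0.00367858  0.21030536] [ 0.16389467  0.67339723 -0.30538981] -0.00015557847195381055
w tip z [0.2416 0.2417 0.2418 0.2418 0.2419 0.2419 0.2419 0.2419 0.2419 0.2419
 0.242  0.2421] [0.55938683 0.00640637 0.24161041]
w 0.07 (array([566.8,  58.8]), array([ 0.1, 26.7]), 81.9, 29, array([0.0872, 0.0886, 0.0898]))
w 0.09 (array([566.7,  56.1]), array([ 5.4, 27.7]), 82.2, 205, array([0.0953, 0.1033, 0.1098]))
w 0.11 (array([565.7,  46.7]), array([14.6, 28.2]), 80.1, 623, array([0.1107, 0.1226, 0.1298]))
w 0.13 (array([558.4,  -3.3]), array([91.8, 28.1]), 81.8, 3722, array([0.1312, 0.1467, 0.1505]))
s tip z [0.2385 0.2385 0.2392 0.2399 0.2404 0.2414 0.2416 0.2416 0.2419 0.2424
 0.2425 0.2429] [0.55814885 0.00729938 0.23853705]
s 0.07 (array([545.4,   2.5]), array([132. ,  29.5]), 70.2, 215, array([0.0702, 0.0796, 0.0894]))
s 0.09 (array([545.3,   3.1]), array([129.2,  29. ]), 69.2, 225, array([0.0904, 0.1001, 0.1092]))
s 0.11 (array([557.6,  -0.8]), array([118.2,  30.6]), 81.4, 210, array([0.1104, 0.1196, 0.1293]))
s 0.13 (array([5.577e+02, 2.000e-01]), array([90.6, 32.4]), 80.3, 325, array([0.1305, 0.1425, 0.1497]))
t tip z [0.3054 0.5233 0.5237 0.5239 0.5242 0.5244 0.5246 0.525  0.5252 0.5252
 0.5254 0.5254] [0.54274844 0.01244944 0.30541779]
```

View pics/g3.png

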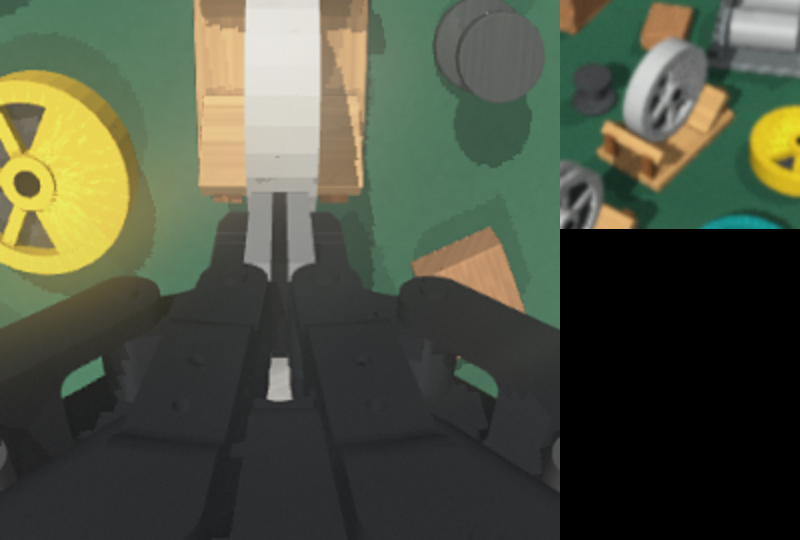

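The wheel settled back upright at its old place. Two cameras put the shut fingertips at z≈0.240 while the reported TCP is 0.210. The reported height is therefore 30 mm too low, and I'll correct all heights by that. Next: open, go 120 mm down and pinch.

Call:
step_arm:
  targets:
    - [[0,0.004,0],[0,0,0]]
    - [[0,0.004,0],[0,0,0]]
    - [[0,0.004,0],[0,0,0]]
    - [[0,0.004,0],[0,0,0]]
    - [[0,0.004,0],[0,0,0]]
    - [[0,0.004,0],[0,0,0]]
    - [[0,0.004,0],[0,0,0]]
    - [[0,0.004,0],[0,0,0]]
  jaw: 85

```text
time_s: 5.78
position: [0.5584, -0.004, 0.2109]
tool_rot: [[0.142, 0.99, 0.002], [0.99, -0.142, -0.0], [0.0, 0.002, -1.0]]
ft_force: [-1.3, 0.4, 0.2]
grip_width: 0.0847
gripper_force: 0.0
```

Call:
step_arm:
  targets:
    - [[0,0,0.08],[0,0,0]]
    - [[0,0,0.16],[0,0,0]]
    - [[0,0,0.24],[0,0,0]]
    - [[0,0,0.32],[0,0,0]]
    - [[0,0,0.37],[0,0,0]]
    - [[0,0,0.4],[0,0,0]]
    - [[0,0,0.4],[0,0,0]]
    - [[0,0,0.4],[0,0,0]]
    - [[0,0,0.4],[0,0,0]]

```text
time_s: 6.53
position: [0.5593, -0.0041, 0.0921]
tool_rot: [[0.142, 0.99, 0.004], [0.99, -0.142, -0.001], [-0.0, 0.004, -1.0]]
ft_force: [-0.5, 0.7, -0.1]
grip_width: 0.0848
gripper_force: 0.0
```

Call:
step_arm:
  targets:
    - [[0,0,0],[0,0,0]]
    - [[0,0,0],[0,0,0]]
    - [[0,0,0],[0,0,0]]
    - [[0,0,0],[0,0,0]]
    - [[0,0,0],[0,0,0]]
    - [[0,0,0],[0,0,0]]
    - [[0,0,0],[0,0,0]]
    - [[0,0,0],[0,0,0]]
    - [[0,0,0],[0,0,0]]
    - [[0,0,0],[0,0,0]]
  jaw: 15
  grip_force: 100

```text
time_s: 7.37
position: [0.5589, -0.0041, 0.0914]
tool_rot: [[0.143, 0.99, 0.003], [0.99, -0.143, -0.0], [-0.0, 0.003, -1.0]]
ft_force: [-0.5, -1.1, 5.7]
grip_width: 0.0265
gripper_force: 99.3
```

Gripped with 99 N at 26.5 mm. Lifting it now.

Call:
step_arm:
  targets:
    - [[0,0,-0.03],[0,0,0]]
    - [[0,0,-0.07],[0,0,0]]
    - [[0,0,-0.13],[0,0,0]]
    - [[0,0,-0.19],[0,0,0]]
    - [[0,0,-0.25],[0,0,0]]
    - [[0,0,-0.3],[0,0,0]]
    - [[0,0,-0.34],[0,0,0]]
    - [[0,0,-0.35],[0,0,0]]
    - [[0,0,-0.35],[0,0,0]]
    - [[0,0,-0.35],[0,0,0]]

```text
time_s: 8.2
position: [0.5578, -0.0038, 0.1947]
tool_rot: [[0.142, 0.99, -0.001], [0.99, -0.142, 0.0], [0.0, -0.001, -1.0]]
ft_force: [0.2, 0.5, -7.6]
grip_width: 0.0264
gripper_force: 99.8
```

```bash
python3 - <<'E'
from h import *
s=env.observe();p=s['position'];print(p,s['ft_force'],s['wrist_torque'],s['grip_width'])
f=go([.557,-.13,p[2]],5.7); go([.5355,-.2513,p[2]],19.5,f)
d=grab('wrist');W=wcloud(d).reshape(-1,3);W=W[np.isfinite(W[:,0])]
a=grab('side');S=cloud(a).reshape(-1,3);S=S[np.isfinite(S[:,0])]
for n,C in(('w',W),('s',S)):
    Q=C[(abs(C[:,0]-.558)<.05)&(abs(C[:,1]+.004)<.09)&(C[:,2]>.15)&(C[:,2]<.27)]
    Q=Q[abs(Q[:,1]+.004)>.018]
    Q=Q[np.hypot(Q[:,1]+.004,Q[:,2]-.19)<.075]
    print(n,rect(Q))
    if n=='w':
        print(circ(Q[Q[:,1]>.02],-8.2))
cv2.imwrite('pics/g4.png',cv2.resize(a['img'][110:270,195:395],(800,640))[:600,:,::-1])
E
```

```text
[ 0.5577679  -0.0037907   0.19470472] [ 0.20591642  0.46318287 -7.61014137] [ 0.16764232 -0.04107973  0.0316838 ] 0.026429505978695037
shift [-4.168e-01  5.740e-02 -2.000e-04] turn [-0.0013 -0.0005 -0.3085]
shift [-0.3952 -0.1115  0.    ] turn [ 0.      0.     -0.3067]
w (array([559.8,   6.8]), array([105.4,  28.5]), 82.3, 9671, array([0.2021, 0.2411, 0.2505]))
(array([0.07678176, 0.19020861]), np.float64(0.06194400994535288))
s (array([555.8,  -2.1]), array([131.7,  33.3]), 78.7, 874, array([0.1529, 0.2032, 0.2478]))
```

View pics/g4.png

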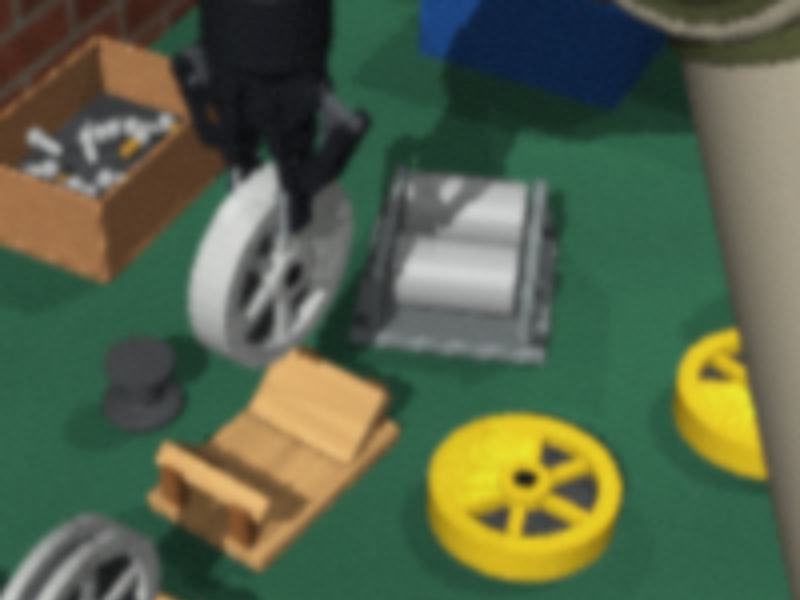

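The wheel hangs upright in the fingers with its solid side at the upper right, and the stand is in view at crop pixel (465,260). Moving over the stand.

Call:
step_arm:
  targets:
    - [[-0.07,0.01,0],[0,0,-0.05]]
    - [[-0.15,0.02,0],[0,0,-0.11]]
    - [[-0.23,0.03,0],[0,0,-0.17]]
    - [[-0.31,0.042,0],[0,0,-0.23]]
    - [[-0.38,0.052,0],[0,0,-0.28]]
    - [[-0.417,0.057,0],[0,0,-0.308]]
    - [[-0.417,0.057,0],[0,0,-0.308]]

```text
time_s: 8.88
position: [0.5571, -0.1326, 0.1947]
tool_rot: [[-0.097, 0.995, -0.0], [0.995, 0.097, -0.0], [-0.0, -0.0, -1.0]]
ft_force: [-0.9, 1.0, -8.0]
grip_width: 0.0267
gripper_force: 99.4
```

Call:
step_arm:
  targets:
    - [[-0.07,-0.02,0],[0,0,-0.05]]
    - [[-0.15,-0.042,0],[0,0,-0.11]]
    - [[-0.23,-0.065,0],[0,0,-0.17]]
    - [[-0.31,-0.088,0],[0,0,-0.23]]
    - [[-0.37,-0.105,0],[0,0,-0.285]]
    - [[-0.395,-0.111,0],[0,0,-0.307]]
    - [[-0.395,-0.111,0],[0,0,-0.307]]
    - [[-0.395,-0.111,0],[0,0,-0.307]]
    - [[-0.395,-0.111,0],[0,0,-0.307]]

```text
time_s: 9.63
position: [0.5362, -0.2502, 0.1956]
tool_rot: [[-0.334, 0.943, 0.001], [0.943, 0.334, 0.001], [0.001, 0.001, -1.0]]
ft_force: [-0.2, 0.1, -6.9]
grip_width: 0.0263
gripper_force: 99.5
```

```bash
python3 - <<'E'
from h import *
s=env.observe();p=s['position'];print(p,s['ft_force'],s['grip_width'])
go([.5355,-.2513,.142],19.5)
d=grab('wrist');W=wcloud(d).reshape(-1,3);W=W[np.isfinite(W[:,0])]
a=np.radians(19.5);e=np.array([np.cos(a),np.sin(a)]);n=np.array([-e[1],e[0]])
L=np.c_[(W[:,:2]-[.5355,-.2513])@e,(W[:,:2]-[.5355,-.2513])@n,W[:,2]]
Q=L[(abs(L[:,0])<.04)&(L[:,1]>.02)&(L[:,1]<.08)&(L[:,2]>.15)&(L[:,2]<.26)]
print('wheel in stand frame',rect(Q)[:3],circ(Q,0))
R=L[(abs(L[:,0])<.09)&(L[:,1]>.0)&(L[:,1]<.1)&(L[:,2]>.066)&(L[:,2]<.09)];print('rollers',rect(R))
E
```

```text
[ 0.53621807 -0.25018932  0.19556646] [-0.15227229  0.08330905 -6.85282146] 0.02633204497850645
shift [-0.0028 -0.0037  0.1785] turn [ 0.0014 -0.0007 -0.0001]
wheel in stand frame (array([ 1.2, 42.1]), array([28.3, 44.4]), 0.8) (array([0.00106901, 0.19064007]), np.float64(0.06267614401497046))
rollers (array([-0.5, 40.3]), array([92.7, 40.4]), 0.1, 1601, array([0.0663, 0.0723, 0.075 ]))
```

The wheel sits 1 mm off the stand's middle both ways and within 1° of parallel. Lowering in stages.

Call:
step_arm:
  targets:
    - [[-0.003,-0.003,0.05],[0,0,0]]
    - [[-0.003,-0.003,0.1],[0,0,0]]
    - [[-0.003,-0.003,0.14],[0,0,0]]
    - [[-0.003,-0.003,0.165],[0,0,0]]
    - [[-0.003,-0.003,0.18],[0,0,0]]
    - [[-0.003,-0.003,0.18],[0,0,0]]
    - [[-0.003,-0.003,0.18],[0,0,0]]

```text
time_s: 10.27
position: [0.536, -0.2525, 0.1425]
tool_rot: [[-0.334, 0.943, 0.002], [0.943, 0.334, -0.001], [-0.001, 0.002, -1.0]]
ft_force: [0.5, -0.2, -7.7]
grip_width: 0.0269
gripper_force: 99.7
```

Call:
step_arm:
  targets:
    - [[0,0,0.004],[0,0,0]]
    - [[0,0,0.007],[0,0,0]]
    - [[0,0,0.01],[0,0,0]]
    - [[0,0,0.013],[0,0,0]]
    - [[0,0,0.013],[0,0,0]]
    - [[0,0,0.013],[0,0,0]]

```text
time_s: 10.77
position: [0.5357, -0.2526, 0.1381]
tool_rot: [[-0.334, 0.943, 0.002], [0.943, 0.334, -0.0], [-0.001, 0.001, -1.0]]
ft_force: [-0.2, 0.1, -8.1]
grip_width: 0.0266
gripper_force: 99.7
```

Call:
step_arm:
  targets:
    - [[0,0,0.003],[0,0,0]]
    - [[0,0,0.006],[0,0,0]]
    - [[0,0,0.006],[0,0,0]]
    - [[0,0,0.006],[0,0,0]]
    - [[0,0,0.006],[0,0,0]]

```text
time_s: 11.18
position: [0.5357, -0.2522, 0.1372]
tool_rot: [[-0.334, 0.943, 0.002], [0.943, 0.334, -0.0], [-0.001, 0.002, -1.0]]
ft_force: [-2.5, 4.7, 3.0]
grip_width: 0.0266
gripper_force: 101.1
```

The force went from −8 N to +3 N, so the wheel rests on the rollers. Letting go, then rising straight up.

Call:
step_arm:
  targets:
    - [[0,0,0],[0,0,0]]
    - [[0,0,0],[0,0,0]]
    - [[0,0,0],[0,0,0]]
    - [[0,0,0],[0,0,0]]
    - [[0,0,0],[0,0,0]]
    - [[0,0,0],[0,0,0]]
    - [[0,0,0],[0,0,0]]
    - [[0,0,0],[0,0,0]]
  jaw: 85

```text
time_s: 11.85
position: [0.5357, -0.2527, 0.1363]
tool_rot: [[-0.334, 0.943, 0.002], [0.943, 0.334, -0.0], [-0.001, 0.001, -1.0]]
ft_force: [1.4, -0.5, 0.4]
grip_width: 0.0854
gripper_force: 0.0
```

Call:
step_arm:
  targets:
    - [[0,0,-0.05],[0,0,0]]
    - [[0,0,-0.12],[0,0,0]]
    - [[0,0,-0.22],[0,0,0]]
    - [[0,0,-0.32],[0,0,0]]
    - [[0,0,-0.42],[0,0,0]]
    - [[0,0,-0.42],[0,0,0]]
    - [[0,0,-0.42],[0,0,0]]
    - [[0,0,-0.42],[0,0,0]]
    - [[0,0,-0.42],[0,0,0]]
    - [[0,0,-0.42],[0,0,0]]

```text
time_s: 12.68
position: [0.5352, -0.2524, 0.2609]
tool_rot: [[-0.334, 0.943, -0.0], [0.943, 0.334, 0.001], [0.001, 0.0, -1.0]]
ft_force: [-0.3, -0.5, -0.2]
grip_width: 0.0852
gripper_force: 0.0
```

Call:
step_arm:
  targets:
    - [[-0.1,0,0],[0,0,0]]
    - [[-0.2,0,0],[0,0,0]]
    - [[-0.3,0,0],[0,0,0]]
    - [[-0.4,0,0],[0,0,0]]
    - [[-0.4,0,0],[0,0,0]]
    - [[-0.4,0,0],[0,0,0]]
    - [[-0.4,0,0],[0,0,0]]
    - [[-0.4,0,0],[0,0,0]]
    - [[-0.4,0,0],[0,0,0]]
    - [[-0.4,0,0],[0,0,0]]

```text
time_s: 13.52
position: [0.5755, -0.3649, 0.2629]
tool_rot: [[-0.334, 0.942, 0.002], [0.942, 0.334, -0.001], [-0.001, 0.002, -1.0]]
ft_force: [-0.2, 0.8, 0.7]
grip_width: 0.0851
gripper_force: 0.0
```

Call:
step_arm:
  targets:
    - [[0,0,0],[0,0,0]]
    - [[0,0,0],[0,0,0]]
    - [[0,0,0],[0,0,0]]
    - [[0,0,0],[0,0,0]]
    - [[0,0,0],[0,0,0]]
    - [[0,0,0],[0,0,0]]
    - [[0,0,0],[0,0,0]]
    - [[0,0,0],[0,0,0]]
    - [[0,0,0],[0,0,0]]
    - [[0,0,0],[0,0,0]]

```text
time_s: 14.35
position: [0.5755, -0.3657, 0.2623]
tool_rot: [[-0.334, 0.943, 0.002], [0.943, 0.334, -0.0], [-0.001, 0.001, -1.0]]
ft_force: [0.0, 0.2, -0.2]
grip_width: 0.0852
gripper_force: 0.0
```

Call:
step_arm:
  targets:
    - [[0,0,0],[0,0,0]]
    - [[0,0,0],[0,0,0]]
    - [[0,0,0],[0,0,0]]
    - [[0,0,0],[0,0,0]]
    - [[0,0,0],[0,0,0]]
    - [[0,0,0],[0,0,0]]
    - [[0,0,0],[0,0,0]]
    - [[0,0,0],[0,0,0]]
    - [[0,0,0],[0,0,0]]
    - [[0,0,0],[0,0,0]]

```text
time_s: 15.18
position: [0.5755, -0.3657, 0.2623]
tool_rot: [[-0.334, 0.943, 0.002], [0.943, 0.334, -0.0], [-0.001, 0.001, -1.0]]
ft_force: [0.6, 0.9, 0.7]
grip_width: 0.085
gripper_force: 0.0
```

Call:
step_arm:
  targets:
    - [[0,0,0],[0,0,0]]
    - [[0,0,0],[0,0,0]]
    - [[0,0,0],[0,0,0]]
    - [[0,0,0],[0,0,0]]
    - [[0,0,0],[0,0,0]]
    - [[0,0,0],[0,0,0]]
    - [[0,0,0],[0,0,0]]
    - [[0,0,0],[0,0,0]]
    - [[0,0,0],[0,0,0]]
    - [[0,0,0],[0,0,0]]

```text
time_s: 16.02
position: [0.5755, -0.3657, 0.2623]
tool_rot: [[-0.334, 0.943, 0.002], [0.943, 0.334, -0.0], [-0.001, 0.001, -1.0]]
ft_force: [-0.4, 0.4, -0.4]
grip_width: 0.0854
gripper_force: 0.0
```

Call:
step_arm:
  targets:
    - [[0,0,0],[0,0,0]]
    - [[0,0,0],[0,0,0]]
    - [[0,0,0],[0,0,0]]
    - [[0,0,0],[0,0,0]]
    - [[0,0,0],[0,0,0]]
    - [[0,0,0],[0,0,0]]
    - [[0,0,0],[0,0,0]]
    - [[0,0,0],[0,0,0]]
    - [[0,0,0],[0,0,0]]
    - [[0,0,0],[0,0,0]]

```text
time_s: 16.85
position: [0.5755, -0.3657, 0.2623]
tool_rot: [[-0.334, 0.943, 0.002], [0.943, 0.334, -0.0], [-0.001, 0.001, -1.0]]
ft_force: [0.4, -0.7, 0.2]
grip_width: 0.0848
gripper_force: 0.0
```

```bash
python3 - <<'E'
from h import *
a=grab('side');d=grab('wrist');W=wcloud(d).reshape(-1,3);W=W[np.isfinite(W[:,0])];C=cloud(a).reshape(-1,3);C=C[np.isfinite(C[:,0])]
t=np.radians(19.5);e=np.array([np.cos(t),np.sin(t)]);n=np.array([-e[1],e[0]])
for nm,X in(('w',W),('s',C)):
    L=np.c_[(X[:,:2]-[.5355,-.2513])@e,(X[:,:2]-[.5355,-.2513])@n,X[:,2]]
    Q=L[(abs(L[:,0])<.06)&(abs(L[:,1])<.08)&(L[:,2]>.12)&(L[:,2]<.22)]
    if len(Q)>20:print(nm,rect(Q),circ(Q[Q[:,2]>.15],0))
o=np.zeros((560,800,3),np.uint8);o[:,:]=cv2.resize(a['img'][110:208,250:390],(800,560),interpolation=cv2.INTER_CUBIC)
cv2.imwrite('pics/e1.png',o[:,:,::-1]);s=env.observe();print(s['time_s'],s['position'])
E
```

```text
w (array([ -0.8, -11. ]), array([106.9,  28.3]), 89.7, 4812, array([0.152 , 0.1899, 0.1956])) (array([-0.0003301 ,  0.13046527]), np.float64(0.06436443554554433))
s (array([-1.3,  3.3]), array([ 30.5, 133. ]), 0.0, 408, array([0.1223, 0.1697, 0.1939])) (array([0.00768848, 0.13791438]), np.float64(0.05458815822831197))
16.95 [ 0.57552204 -0.36570848  0.26232623]
```

View pics/e1.png

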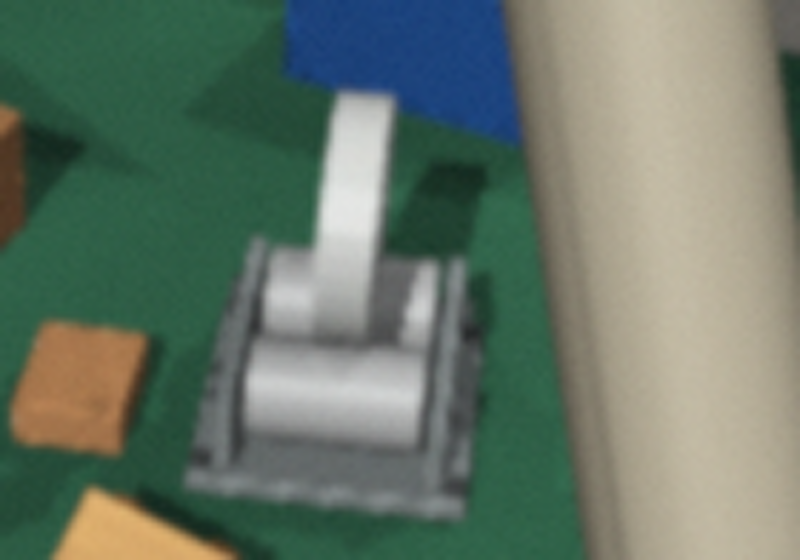

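The flywheel sits centred on both rollers, its rim at crop pixel (355,210). Its face is edge-on here, so I'll move the wrist camera to the spoked side while it settles.

Call:
step_arm:
  targets:
    - [[0,-0.1,0],[0,0,0]]
    - [[0,-0.2,0],[0,0,0]]
    - [[0,-0.3,0],[0,0,0]]
    - [[0,-0.4,0],[0,0,0]]
    - [[0,-0.5,0],[0,0,0]]
    - [[0,-0.5,0],[0,0,0]]
    - [[0,-0.5,0],[0,0,0]]
    - [[0,-0.5,0],[0,0,0]]
    - [[0,-0.5,0],[0,0,0]]
    - [[0,-0.5,0],[0,0,0]]

```text
time_s: 17.78
position: [0.435, -0.4153, 0.2619]
tool_rot: [[-0.335, 0.942, 0.002], [0.942, 0.335, 0.0], [-0.0, 0.001, -1.0]]
ft_force: [-1.0, -0.6, 0.3]
grip_width: 0.0853
gripper_force: 0.0
```

Call:
step_arm:
  targets:
    - [[0,0,0],[0,0,0]]
    - [[0,0,0],[0,0,0]]
    - [[0,0,0],[0,0,0]]
    - [[0,0,0],[0,0,0]]
    - [[0,0,0],[0,0,0]]
    - [[0,0,0],[0,0,0]]
    - [[0,0,0],[0,0,0]]
    - [[0,0,0],[0,0,0]]
    - [[0,0,0],[0,0,0]]
    - [[0,0,0],[0,0,0]]

```text
time_s: 18.62
position: [0.4341, -0.4157, 0.2621]
tool_rot: [[-0.334, 0.943, 0.002], [0.943, 0.334, -0.0], [-0.001, 0.001, -1.0]]
ft_force: [-0.3, 0.1, 1.4]
grip_width: 0.0851
gripper_force: 0.0
```

```bash
python3 - <<'E'
from h import *
d=grab('wrist');d2=d
for i in range(10): d2=grab('wrist')
K=d['intrinsics'];X=d['R']@np.array([.53,-.2513,.13])+d['t'];th=np.arctan2(np.hypot(X[0],X[1]),X[2]);r=np.hypot(X[0],X[1])
u,v=(X[:2]/r*th*K[0,0]+K[:2,2]).astype(int);print(u,v)
v0,u0=max(0,v-70),max(0,u-70)
A,B=d['img'][v0:v0+140,u0:u0+140],d2['img'][v0:v0+140,u0:u0+140];print('diff',np.abs(A.astype(int)-B).mean(),np.percentile(np.abs(A.astype(int)-B),99.5))
cv2.imwrite('pics/e2.png',cv2.resize(B,None,fx=4,fy=4,interpolation=cv2.INTER_CUBIC)[:,:,::-1]);s=env.observe();print(s['time_s'],s['position'])
E
```

```text
427 68
diff 0.7908503401360544 9.0
19.1667 [ 0.43410486 -0.41575111  0.26211024]
```

View pics/e2.png

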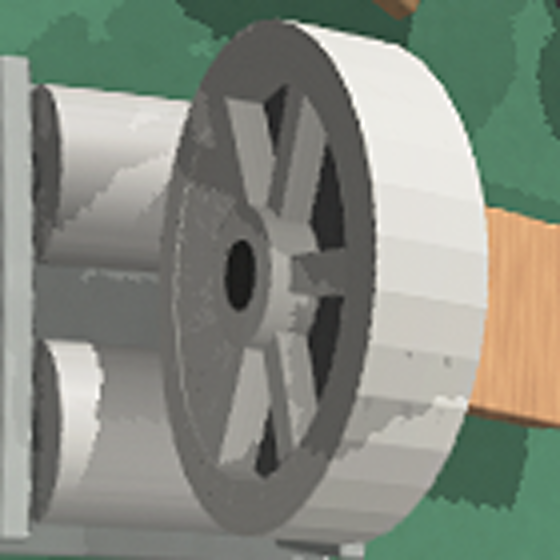

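The solid half faces the rollers (left, crop pixel 205,270) and the middle spoke points straight up (320,270), so the heavy side is down. I'll wait a little longer, check for motion and hand in.

Call:
step_arm:
  targets:
    - [[0,0,0],[0,0,0]]
    - [[0,0,0],[0,0,0]]
    - [[0,0,0],[0,0,0]]
    - [[0,0,0],[0,0,0]]
    - [[0,0,0],[0,0,0]]
    - [[0,0,0],[0,0,0]]
    - [[0,0,0],[0,0,0]]
    - [[0,0,0],[0,0,0]]
    - [[0,0,0],[0,0,0]]
    - [[0,0,0],[0,0,0]]

```text
time_s: 20.0
position: [0.4341, -0.4157, 0.2621]
tool_rot: [[-0.334, 0.943, 0.002], [0.943, 0.334, -0.0], [-0.001, 0.001, -1.0]]
ft_force: [-0.4, -1.1, -0.2]
grip_width: 0.0848
gripper_force: 0.0
```

Call:
step_arm:
  targets:
    - [[0,0,0],[0,0,0]]
    - [[0,0,0],[0,0,0]]
    - [[0,0,0],[0,0,0]]
    - [[0,0,0],[0,0,0]]
    - [[0,0,0],[0,0,0]]
    - [[0,0,0],[0,0,0]]
    - [[0,0,0],[0,0,0]]
    - [[0,0,0],[0,0,0]]
    - [[0,0,0],[0,0,0]]
    - [[0,0,0],[0,0,0]]

```text
time_s: 20.83
position: [0.4341, -0.4157, 0.2621]
tool_rot: [[-0.334, 0.943, 0.002], [0.943, 0.334, -0.0], [-0.001, 0.001, -1.0]]
ft_force: [0.1, -0.0, 0.6]
grip_width: 0.0851
gripper_force: 0.0
```

Call:
step_arm:
  targets:
    - [[0,0,0],[0,0,0]]
    - [[0,0,0],[0,0,0]]
    - [[0,0,0],[0,0,0]]
    - [[0,0,0],[0,0,0]]
    - [[0,0,0],[0,0,0]]
    - [[0,0,0],[0,0,0]]
    - [[0,0,0],[0,0,0]]
    - [[0,0,0],[0,0,0]]
    - [[0,0,0],[0,0,0]]
    - [[0,0,0],[0,0,0]]

```text
time_s: 21.67
position: [0.4341, -0.4157, 0.2621]
tool_rot: [[-0.334, 0.943, 0.002], [0.943, 0.334, -0.0], [-0.001, 0.001, -1.0]]
ft_force: [0.5, 0.5, 0.1]
grip_width: 0.0846
gripper_force: 0.0
```

```bash
python3 - <<'E'
from h import *
d=grab('wrist')
for i in range(10): d2=grab('wrist')
f=lambda x,v,u:x['img'][v:v+100,u:u+100].astype(int)
m=[np.percentile(np.abs(f(d,*p)-f(d2,*p)),[50,99.5]) for p in((10,380),(200,100))]
print('wheel/background diff',m)
if m[0][1]<20: print(close_job())
E
```

```text
wheel/background diff [array([1., 7.]), array([1., 3.])]
the job is handed in; nothing more can be done
None
```

The flywheel rests centred on the two rollers with its heavy side down and no motion I could see, the spoked pulley was never touched, and the job was handed in at about 22 s (no verdict came back); the first grasp missed because the reported tool height is 30 mm too low, and the wheel tilted but settled back before I re-gripped it.

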